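# Put the punch case away and close the locked-out drawer

## Robot

A 6-joint arm with a two-finger parallel gripper is mounted at the origin on the work surface. World frame = base frame: x ahead of the robot, y to its left, z up, the work surface at z = 0. Lengths are in mm, angles in rad, forces in N, time in s.
With the tool pointing down it reaches from about 350 to 775 mm from the base axis. Payload 7.3 kg.
Tool frame: the origin (TCP) lies at the very end of the fingers, on their centre line; the grasp point (between the pads) lies 19 mm behind it; x points along the fingers, z is the direction in which the jaws open and shut, and the axes are right-handed (so a half turn about x gives the same grasp; the last joint's range is limited). The gripper opens to 92 mm and grips with 3 to 60 N. Pads are 19 mm wide; open, the fingers measure 130 mm over their backs; the gripper's body (75 mm by 190 mm) begins 47 mm behind the grasp point.
Start: joints at [1.122, 0.342, 1.524, -0, 1.275, -0.146], TCP at [156.537, 501.14, 226.741] pointing down, gripper open.
Joint ranges: [-2.53, 2.53], [-0.77, 2.02], [0.04, 2.7], [-1, 4.14], [0.28, 2.66], [-3.11, 3.11]. Speed limits (rad/s): [2.57, 2.57, 3.14, 3.14, 3.14, 3.14].

## Interface

Orientations are given as [roll, pitch, yaw] about the fixed x, y, z axes, in that order (R = Rz(yaw) Ry(pitch) Rx(roll)).
In Python, from plant import * gives the robot as it stands.
- The arm moves only by the tool carry_out, never from a script. Its argument "rows" is a list of rows, each a list of 4 numbers: the shift along the world's x, y, z in mm, then the turn about the world's z in degrees. In form: [[x, y, z, twist], ...]. A call has 1 to 20 rows; each row is the pose to reach, as a shift and turn from the pose measured when the call began; what a row does not reach only later rows make up. A row lasts 1/12 s, in which the tool goes at most 41.7 mm and 7.16 degrees, less where a joint would pass 70% of its speed; a pose out of reach is approached as far as the arm can. A call with a gripper value outside its range is refused whole. "hand" is the finger opening in mm, from 0 to 91.8, set as the call begins (left out, the last holds). The fingers move at their own pace and stop on an object; the grip force is fixed at half the most. Time passes only in rows, so rows that repeat a pose let the fingers close. It gives the time, the measured TCP pose, the force and the opening at its end, in the units of the state.
- get_obs(): the state, without advancing time (a new reading comes with each control period).
- capture(name): name is "scene" or "top"; returns the picture (400x640x3 uint8, red, green, blue); there is no depth.
- camera_info(name): a dict with "camera_matrix" (3x3 intrinsics, pixels), "pose" (4x4, takes a point from camera to world coordinates). Camera axes: x right, y down, z forward; pixel columns grow to the right and rows downward; lengths in mm; the calibration is good to about 2 mm. A picture is of the moment at which its call begins. camera_info takes no time and is no camera call.
- close_job(): hands the job in, once; it reports no verdict.
The state is a dict: "time": time; "joint_positions": joint angles; "dq": joint speeds; "tau": joint torques, N m; "tool_pos": TCP position; "tcp_rot": TCP orientation; "contact_force": force on the tool from outside, world axes, zero at the start; "moment": the same for the moment, N m; "grip_width": finger opening in mm.
Only numpy, scipy, OpenCV 4.12 (cv2) and the standard library are available. Lean on these libraries where they do the work, as an engineer would, in place of code of your own. Each camera call takes 0.05 s, during which the arm holds its last target. There are 200 camera calls.

## Task

Put the red punch-set case away, set down flat in the empty front bay of the blue chest's pulled-out drawer. That drawer is locked at full extension: then press down the green release lever on its slide, start the drawer inwards while the lever is held down, and push it gently fully home, flush with the chest. Do not force the lock or the lever, drop the case, slam the drawer or disturb the other tools and things.

Things in the scene. Friction and masses are not known exactly. Their poses are not given: they have to be found in the camera images.
- chest: blue steel drawer unit, fixed, 300 wide and deep, 255 high. Origin: on the bench, middle of its front face. Axes: +x into the chest (closing direction), +y across towards the lever side, z up. From 130 mm up it is closed by the shut upper drawer (flush; its pull stands out 14 at 215-233 height), so at the lever a gripper must lean away from the face, e.g. 35 deg, fingers pointing down and in
- drawer (a joint): lower drawer on full-extension slides: 0 = home, front flush with the chest; 0.25 m = fully extended (start), locked with 1.5 mm play until the lever is pressed. Stays where left; moves with 2-4 N; a rubber buffer at home gives 5 mm under 12 N. Front 286 wide, top 123 above the bench; box sides 75 above it, 236 over both. Two front bays (floor 34 above the bench, dividers 22 high), one rear bay
- release_lever (a joint): green lever, 95 long, outside the drawer's +y slide, moves with the drawer. 0 = up, locked; pressed down to 0.20 rad (hard stop). Hinge 58 mm in front of lever_pad; the pad falls 11.5 mm in all. Sprung: 5 N at the pad to start, 10 N at the stop; unlocks only near the stop, from 0.17 rad. Springs up if let go at full extension; once the drawer is 8 mm in, it stays partly down and cannot lock again
- lever_pad (a point): middle of the top of the lever's thumb pad (24 along chest x, 30 across), 92 above the bench with the lever up; at full extension 17 mm in front of the chest's face. On its chest-side edge, 11 mm from here along chest +x, a lip 9 high stands up, against which a fingertip can push the drawer in some 12 mm before the pad goes inside the chest
- drawer_pull (a point): middle of the front edge of the aluminium pull along the top of the drawer front: 286 wide, 18 high (103-121 above the bench), 14 proud of the drawer front. Push here. Axes as the chest's. At home it is 14 mm in front of the chest's face
- drawer_bay (a point): middle of the floor of the empty front bay (the one nearer the lever), 130 along chest x by 130 across, 34 above the bench, axes as the chest's. Walls: drawer front (top 123 above the bench) at -65 mm x, drawer side (top 75) at +65 mm y, 22 high dividers on the other two sides
- punch_case: red plastic case of a punch set, black seam and clasp, 100 (own x) by 55 (own y) by 38 high, 0.25-0.5 kg, loose on the bench, lying flat. Origin: centre of its underside. It fits the bay with its long side along the chest's x
- dapping_block: light wood block with round hollows, 60 x 60 x 36, loose in the other front bay of the drawer; stays there. Origin: centre of its underside
- planishing_hammer: hammer with wooden handle and steel head, 195 long (own x), 60 across the head, lying across the rear bay of the drawer; stays there. Origin: under its middle
- screwdriver: screwdriver with yellow handle, 190 long, on the bench; leave alone. Origin: under its middle
- wrench: steel wrench, 150 long, on the bench; leave alone. Origin: under its middle
- water_bottle: clear bottle with black cap, diameter 68, 200 high, stands on the bench; leave alone. Origin: centre of its underside
- pliers: pliers with red grips, 150 long, on the bench; leave alone. Origin: near the middle of its underside
- rawhide_mallet: mallet with tan rolled-hide head and wooden handle, 210 long, on the bench; leave alone. Origin: under the middle of its handle
Not all that is in view belongs to the job. Of the things like the punch_case, leave any that is orange; of the rest the smaller one is meant.

How it is judged:
By the outcome, as a careful person would: the job done as asked, in the order asked, and still so for the second after the job is handed in, with the robot touching nothing.
It also fails if it takes over 61 s, if anything falls off the work surface, if the arm or the gripper's body presses on something with over 40 N, if the wrist force passes 120 N, or if a joint passes its speed limit or range.

## Working session

There is one attempt and no reset: what is moved stays moved. The work goes in short steps, Python scripts to look and compute and a tool call to move; the robot and the scene stay as the last step left them, time stands still between calls to the robot, and variables do not carry over. Pictures are saved under pics/ and viewed, about 8 in all and at most 12, crops included, and the job is handed in when it is done.

Besides the shell and the picture viewer there is one more tool, called after "Request:" in YAML: its name, and indented under it one key for each argument. carry_out: Moves the arm, as the interface text tells. Its arguments: {"type":"object","properties":{"rows":{"type":"array"},"hand":{"type":"number"}},"required":["rows"]}

```bash
mkdir -p pics; ls; python3 - <<'E'
from plant import *
import cv2,numpy as np
print(get_obs())
for n in("scene","top"):
    im=capture(n); cv2.imwrite(f"pics/{n}0.png",im[:,:,::-1]); c=camera_info(n); print(n,np.round(c["camera_matrix"],1).tolist(),np.round(c["pose"],3).tolist())
E
```

```text
pics
{'time': 0.0, 'joint_positions': array([ 1.12198001e+00,  3.42713855e-01,  1.52502327e+00,  7.35868970e-06,
        1.27537000e+00, -1.46016997e-01]), 'dq': array([ 4.77990093e-04,  5.33976298e-05, -1.11825583e-03,  1.44577747e-03,
       -3.12287944e-05,  4.50151392e-04]), 'tau': array([ 1.16684889e-03, -4.31244063e+01, -2.44220692e+01,  7.17830588e-02,
        5.60155569e-02, -1.13517217e-04]), 'tool_pos': array([156.36066698, 500.75469571, 226.04737111]), 'tcp_rot': array([ 2.99092944,  1.56928183, -2.02426101]), 'contact_force': array([0.66043911, 0.11551243, 0.28409436]), 'moment': array([-0.02574811,  0.00509788,  0.02115486]), 'grip_width': 91.90207703766272}
scene [[489.7, 0.0, 321.5], [0.0, 489.7, 199.9], [0.0, 0.0, 1.0]] [[-0.438, 0.488, -0.755, 1866.37], [0.899, 0.226, -0.376, 718.136], [-0.013, -0.843, -0.538, 1039.968], [0.0, 0.0, 0.0, 1.0]]
top [[463.8, 0.0, 312.9], [0.0, 463.8, 197.5], [0.0, 0.0, 1.0]] [[0.025, -0.994, 0.103, 403.269], [-1.0, -0.024, 0.005, 61.697], [-0.003, -0.103, -0.995, 1479.589], [0.0, 0.0, 0.0, 1.0]]
```

View pics/scene0.png

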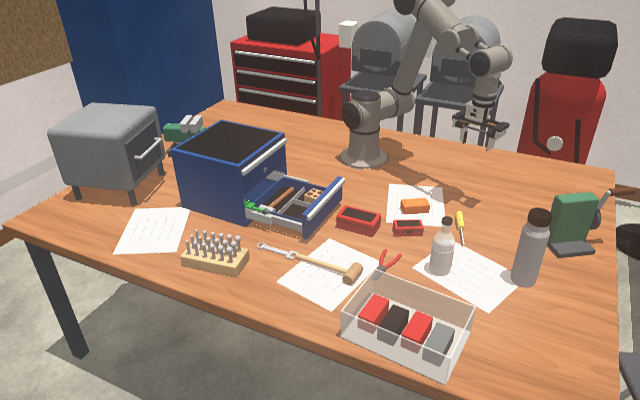

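View pics/top0.png

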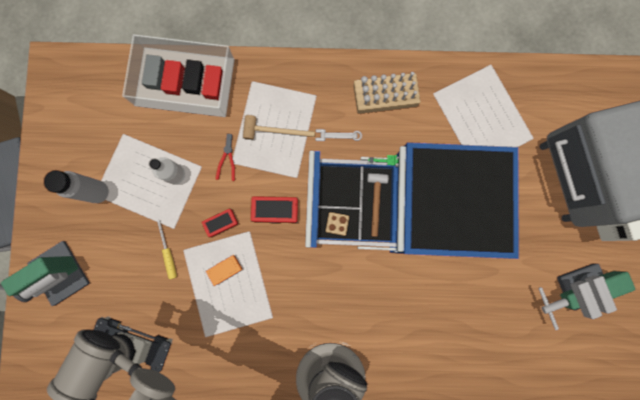

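The candidates in the top view are the red case at (274,209), which is large, the red case at (220,222), which is small, and the orange one at (223,270). The small red one fits: orange is excluded and the smaller of the rest is meant. The reds in the clear bin at (190,77) are stored stock in a container, not loose cases on the bench. I'll confirm this in a crop and measure.

```bash
cat > h.py <<'E'
from plant import *
import cv2,numpy as np
def ray(n,uv,z):
    c=camera_info(n);K=np.array(c["camera_matrix"]);P=np.array(c["pose"])
    d=P[:3,:3]@np.linalg.solve(K,[uv[0],uv[1],1.]);o=P[:3,3]
    return (o+d*(z-o[2])/d[2])[:2]
def pix(n,p):
    c=camera_info(n);K=np.array(c["camera_matrix"]);P=np.array(c["pose"])
    q=K@(P[:3,:3].T@(np.array(p,float)-P[:3,3]));return q[:2]/q[2]
def redrect(im,roi,z,n="top"):
    x0,y0,x1,y1=roi
    hsv=cv2.cvtColor(im,cv2.COLOR_RGB2HSV);H,S,V=cv2.split(hsv)
    m=(((H<5)|(H>170))&(S>150)&(V>70)).astype(np.uint8);k=np.zeros_like(m);k[y0:y1,x0:x1]=m[y0:y1,x0:x1]
    cs,_=cv2.findContours(k,cv2.RETR_EXTERNAL,cv2.CHAIN_APPROX_NONE)
    c=max(cs,key=cv2.contourArea)[:,0,:]
    w=np.array([ray(n,p,z) for p in c],np.float32)
    return cv2.minAreaRect(w)
E
python3 - <<'E'
from h import *
im=capture("top")
cr=im[135:265,190:420];cv2.imwrite("pics/c1.png",cv2.resize(cr,None,fx=3.4,fy=3.4,interpolation=cv2.INTER_CUBIC)[:,:,::-1])
print("small",redrect(im,(198,200,245,245),38)); print("big",redrect(im,(245,190,302,228),38))
hsv=cv2.cvtColor(im,cv2.COLOR_RGB2HSV);g=cv2.inRange(hsv,(45,120,60),(85,255,255));g[:140]=0;g[175:]=0;g[:,:350]=0;g[:,410:]=0
ys,xs=np.nonzero(g);print("green",xs.min(),xs.max(),ys.min(),ys.max())
E
```

```text
small ((466.714599609375, 357.7925720214844), (55.679588317871094, 100.64982604980469), 26.587181091308594)
big ((511.7222900390625, 189.63821411132812), (78.13956451416016, 143.63619995117188), 1.4098985195159912)
green 374 398 155 165
```

View pics/c1.png

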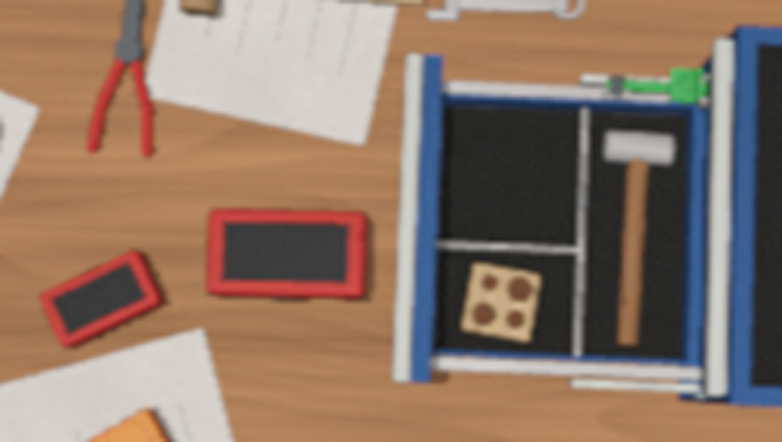

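The crop shows the small red case at crop (102,298), which is top (220,222). It measures 100x56, so it is the punch case. The empty bay is at crop (512,175), the green lever pad at crop (688,86), and the pull's front edge runs from crop (408,55) to (396,380).

```bash
python3 - <<'E'
from h import *
f=lambda x,y:(190+(x+.5)/3.4-.5,135+(y+.5)/3.4-.5)
A=ray("top",f(409,55),121);B=ray("top",f(396,380),121)
print("pull ends",A,B,np.linalg.norm(A-B))
d=(A-B)/np.linalg.norm(A-B);print("chest y dir deg",np.degrees(np.arctan2(d[1],d[0])))
print("pad corners",[ray("top",f(*p),92).round(1).tolist() for p in((668,68),(668,103),(707,68),(707,103))])
print("upper pull front edge z233",ray("top",f(718,40),233),ray("top",f(708,395),233))
print("drawer front back edge z123",ray("top",f(441,57),123),ray("top",f(428,380),123))
for n,p in(("side+ outer",(444,86)),("side+ outer R",(700,101))):print(n,ray("top",f(*p),75))
print("bay corners z34",[ray("top",f(*p),34).round(1).tolist() for p in((446,106),(579,108),(575,243),(440,240))])
y=d;x=np.array([y[1],-y[0]])
M=(A+B)/2;O=M+264*x;print("x",x,"O",O)
print("bay",None)
E
```

```text
pull ends [683.01048127  81.12608479] [399.91953746  85.03646519] 283.11794987031783
chest y dir deg -0.7913854181423438
pad corners [[682.8, -149.9], [651.2, -150.2], [683.7, -184.7], [652.0, -184.9]]
upper pull front edge z233 [ 678.23002025 -168.3774942 ] [ 394.58610371 -162.0692597 ]
drawer front back edge z123 [681.50413598  53.09681008] [400.606018    57.63116628]
side+ outer [664.82167692  49.46036383]
side+ outer R [ 656.74140911 -181.6237271 ]
bay corners z34 [[653.7, 46.8], [654.8, -76.6], [529.1, -74.7], [528.8, 49.4]]
x [-0.01381184 -0.99990461] O [ 537.81868307 -180.89354257]
bay None
```

```bash
python3 - <<'E'
from h import *
from scipy.spatial.transform import Rotation as R
o=get_obs();m=R.from_euler("xyz",o["tcp_rot"]).as_matrix();print(m.round(3),"jaw az",np.degrees(np.arctan2(m[1,2],m[0,2])))
print("bottle cap z200",ray("top",(156,164),200),"scene cap",ray("scene",(447,222),200), "driver",ray("top",(161,225),10),ray("top",(170,272),15),"mallet",ray("top",(248,127),40))
E
```

```text
[[-0.    -0.954  0.298]
 [-0.001  0.298  0.954]
 [-1.     0.    -0.001]] jaw az 72.64969633308941
bottle cap z200 [618.83596106 509.52774245] scene cap [640.88063738 521.74267031] driver [455.65542378 548.48437819] [309.5581621  510.08573858] mallet [771.64409811 280.64450095]
```

Request:
carry_out:
  rows:
    - [80,-37,0,-7]
    - [160,-74,0,-18]
    - [230,-106,-20,-28]
    - [280,-129,-50,-38]
    - [300,-138,-90,-44]
    - [310,-143,-120,-46]
    - [310,-143,-126,-46]
    - [310,-143,-126,-46]
    - [310,-143,-126,-46]
    - [310,-143,-126,-46]
    - [310,-143,-126,-46]
    - [310,-143,-126,-46]
    - [310,-143,-126,-46]
    - [310,-143,-126,-46]
  hand: 88

```text
time: 1.32
tool_pos: [465.8, 358.9, 101.4]
tcp_rot: [0.553, 1.57, 1.019]
contact_force: [0.2, -1.0, -0.0]
grip_width: 88.0
```

```bash
python3 - <<'E'
from h import *
from scipy.spatial.transform import Rotation as R
o=get_obs();m=R.from_euler("xyz",o["tcp_rot"]).as_matrix();print(o["tool_pos"],"jaw az",np.degrees(np.arctan2(m[1,2],m[0,2])),o["joint_positions"].round(3),m[:,0].round(3))
im=capture("scene");cr=im[170:270,340:500];cv2.imwrite("pics/s2.png",cv2.resize(cr,None,fx=4,fy=4,interpolation=cv2.INTER_CUBIC)[:,:,::-1])
E
```

```text
[465.80086938 358.92239009 101.44795863] jaw az 26.745251667779755 [0.526 0.576 1.511 0.    1.054 0.059] [ 0.     0.001 -1.   ]
```

View pics/s2.png

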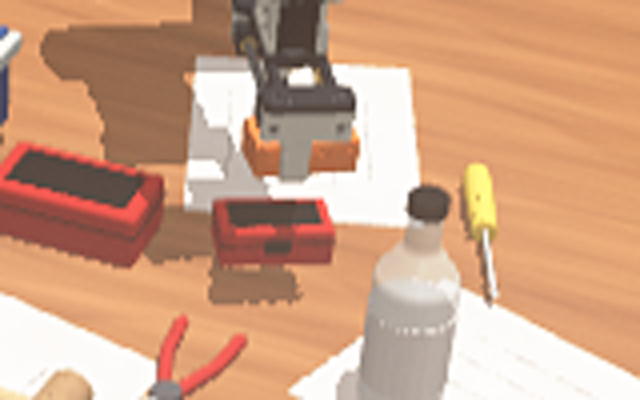

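The gripper hovers just behind and above the red case, crop (272,230), which agrees with the z=101 pose. Next I descend.

Request:
carry_out:
  rows:
    - [0.5,-1,-20,0]
    - [0.5,-1,-45,0]
    - [0.5,-1,-65,0]
    - [0.5,-1,-78,0]
    - [0.5,-1,-86,0]
    - [0.5,-1,-90,0]
    - [0.5,-1,-91,0]
    - [0.5,-1,-91,0]
    - [0.5,-1,-91,0]

```text
time: 2.12
tool_pos: [466.8, 358.3, 11.5]
tcp_rot: [0.185, 1.568, 0.652]
contact_force: [-0.2, -0.4, 0.2]
grip_width: 88.2
```

Request:
carry_out:
  rows:
    - [0,0,0,0]
    - [0,0,0,0]
    - [0,0,0,0]
    - [0,0,0,0]
    - [0,0,0,0]
    - [0,0,0,0]
    - [0,0,0,0]
    - [0,0,0,0]
  hand: 45

```text
time: 2.78
tool_pos: [467.4, 358.6, 11.7]
tcp_rot: [0.127, 1.567, 0.594]
contact_force: [2.1, 1.4, 0.0]
grip_width: 54.9
```

Request:
carry_out:
  rows:
    - [0,0,6,0]
    - [0,0,18,0]
    - [0,0,36,0]
    - [0,0,60,0]
    - [0,0,85,0]
    - [0,0,110,0]
    - [0,0,135,0]
    - [2,-5,152,0]
    - [5,-15,160,-1]
    - [11,-33,164,-2]
    - [18,-55,165,-4]
    - [27,-80,165,-6]

```text
time: 3.78
tool_pos: [493.6, 277.6, 176.7]
tcp_rot: [0.219, 1.568, 0.581]
contact_force: [0.5, -0.5, -5.1]
grip_width: 54.6
```

Request:
carry_out:
  rows:
    - [8,-25,0,-2]
    - [17,-50,0,-5]
    - [26,-78,0,-8]
    - [35,-106,0,-11]
    - [45,-134,0,-14]
    - [55,-162,0,-17]
    - [65,-190,0,-19]
    - [74,-216,0,-21]
    - [82,-240,0,-22]
    - [88,-260,0,-22]
    - [92,-275,0,-22]
    - [95,-285,0,-22]
    - [96,-290,0,-22]
    - [96,-290,0,-22]
    - [96,-290,0,-22]
    - [96,-290,0,-22]

```text
time: 5.12
tool_pos: [589.1, -11.4, 176.6]
tcp_rot: [0.516, 1.569, 0.494]
contact_force: [0.1, 0.1, -5.0]
grip_width: 54.7
```

```bash
cat >> h.py <<'E'
from scipy.spatial.transform import Rotation as R
def st():
    o=get_obs();m=R.from_euler("xyz",o["tcp_rot"]).as_matrix()
    print("t",o["time"],"tcp",o["tool_pos"].round(1),"jaw",m[:,2].round(3),np.degrees(np.arctan2(m[1,2],m[0,2])).round(1),"fing",m[:,0].round(3),"q",o["joint_positions"].round(3),"F",o["contact_force"].round(1),"w",round(o["grip_width"],1))
    return o
E
python3 - <<'E'
from h import *
st()
im=capture("scene");cr=im[120:260,170:370];cv2.imwrite("pics/s3.png",cv2.resize(cr,None,fx=4,fy=4,interpolation=cv2.INTER_CUBIC)[:,:,::-1])
E
```

```text
t 5.1167 tcp [589.1 -11.4 176.6] jaw [ 1.    -0.022  0.002] -1.3 fing [ 0.002  0.001 -1.   ] q [-1.500e-01  4.990e-01  1.418e+00  1.000e-03  1.223e+00 -1.290e-01] F [ 0.1  0.1 -5. ] w 54.7
```

View pics/s3.png

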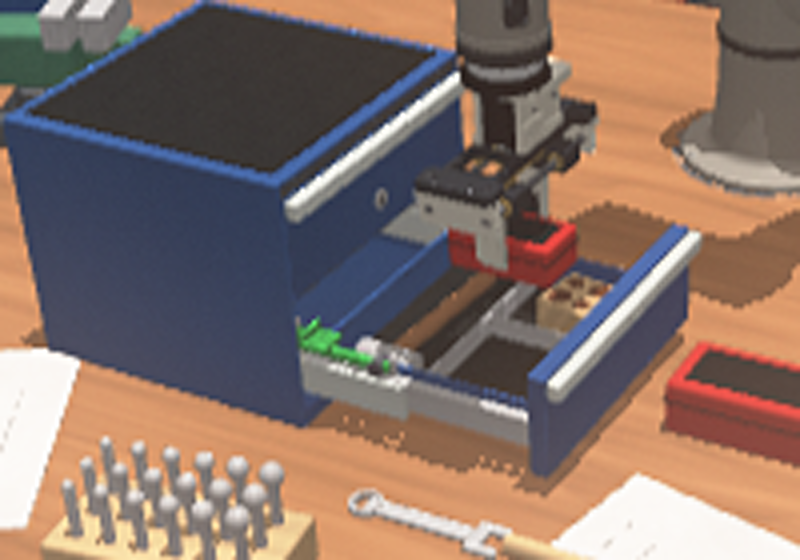

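The case is held level over the bay at crop (510,250). Next I lower it into the bay.

Request:
carry_out:
  rows:
    - [1,-1,-15,0]
    - [2,-1,-35,0]
    - [2,-1,-60,0]
    - [2,-1,-85,0]
    - [2,-1,-105,0]
    - [2,-1,-118,0]
    - [2,-1,-124,0]
    - [2,-1,-127,0]
    - [2,-1,-128,0]
    - [2,-1,-128,0]
    - [2,-1,-128,0]

```text
time: 6.08
tool_pos: [591.9, -12.3, 49.8]
tcp_rot: [0.156, 1.567, 0.134]
contact_force: [0.5, 0.7, -4.3]
grip_width: 54.5
```

Request:
carry_out:
  rows:
    - [0,0,-0.5,0]
    - [0,0,-1,0]
    - [0,0,-1.5,0]
    - [0,0,-2,0]
    - [0,0,-2.5,0]
    - [0,0,-2.5,0]

```text
time: 6.58
tool_pos: [591.8, -12.3, 47.2]
tcp_rot: [0.175, 1.567, 0.154]
contact_force: [0.0, 0.1, -4.2]
grip_width: 54.6
```

Request:
carry_out:
  rows:
    - [0,0,-0.5,0]
    - [0,0,-1,0]
    - [0,0,-1.5,0]
    - [0,0,-1.7,0]
    - [0,0,-1.7,0]
    - [0,0,-1.7,0]

```text
time: 7.08
tool_pos: [591.8, -12.3, 45.7]
tcp_rot: [0.169, 1.567, 0.148]
contact_force: [-0.6, 0.5, -1.2]
grip_width: 54.2
```

Request:
carry_out:
  rows:
    - [0,0,-0.3,0]
    - [0,0,-0.5,0]
    - [0,0,-0.5,0]

```text
time: 7.33
tool_pos: [591.8, -12.3, 45.6]
tcp_rot: [0.147, 1.567, 0.126]
contact_force: [-3.2, 0.7, 3.3]
grip_width: 54.8
```

Request:
carry_out:
  rows:
    - [0,0,0,0]
    - [0,0,0,0]
    - [0,0,0,0]
    - [0,0,0,0]
    - [0,0,0,0]
    - [0,0,0,0]
  hand: 70

```text
time: 7.83
tool_pos: [591.9, -12.3, 45.6]
tcp_rot: [0.147, 1.567, 0.126]
contact_force: [0.3, 0.3, -0.3]
grip_width: 69.9
```

Request:
carry_out:
  rows:
    - [0,0,5,0]
    - [0,0,15,0]
    - [0,0,35,0]
    - [0,0,65,0]
    - [0,0,100,0]
    - [0,0,140,0]
    - [0,0,180,0]
    - [0,0,200,0]
    - [0,0,210,0]
    - [0,0,210,0]

```text
time: 8.67
tool_pos: [592.8, -12.4, 258.7]
tcp_rot: [-0.013, 1.561, -0.035]
contact_force: [0.3, 1.3, -0.1]
grip_width: 70.3
```

```bash
python3 - <<'E'
from h import *
import plant
print([n for n in dir(plant) if not n.startswith("_")])
st()
E
```

```text
['Unreachable', 'camera_info', 'capture', 'close_job', 'get_obs']
t 8.6667 tcp [592.8 -12.4 258.7] jaw [ 1.    -0.022  0.01 ] -1.2 fing [ 0.01 -0.   -1.  ] q [-1.510e-01  4.420e-01  1.281e+00  1.000e-03  1.409e+00 -1.290e-01] F [ 0.3  1.3 -0.1] w 70.3
```

The case is released in the bay. The move rows can't command a lean directly, so I'll test whether reaching past the arm's range tilts the tool. If it does, later calls would keep that measured orientation.

Request:
carry_out:
  rows:
    - [40,0,20,0]
    - [80,0,20,0]
    - [120,0,20,0]
    - [160,0,20,0]
    - [200,0,20,0]
    - [230,0,20,0]
    - [260,0,20,0]
    - [280,0,20,0]
    - [300,0,20,0]
    - [300,0,20,0]
    - [300,0,20,0]
    - [300,0,20,0]
  hand: 0

```text
time: 9.67
tool_pos: [831.9, -11.6, 254.8]
tcp_rot: [-0.003, 1.526, -0.024]
contact_force: [-0.9, 0.4, 0.5]
grip_width: 0.5
```

```bash
python3 -c "
from h import *
st()"
```

```text
t 9.6667 tcp [831.9 -11.6 254.8] jaw [ 0.999 -0.021  0.045] -1.2 fing [ 0.045 -0.001 -0.999] q [-0.107  1.097  0.037  0.004  1.963 -0.084] F [-0.9  0.4  0.5] w 0.5
```

Request:
carry_out:
  rows:
    - [100,0,0,0]
    - [200,0,0,0]
    - [300,0,0,0]
    - [400,0,0,0]
    - [400,0,0,0]
    - [400,0,0,0]
    - [400,0,0,0]
    - [400,0,0,0]
    - [400,0,0,0]
    - [400,0,0,0]

```text
time: 10.5
tool_pos: [873.2, -9.1, 173.4]
tcp_rot: [0.003, 1.491, -0.018]
contact_force: [-0.4, -0.1, 0.0]
grip_width: 0.6
```

```bash
python3 -c "
from h import *
st()"
```

```text
t 10.5 tcp [873.2  -9.1 173.4] jaw [ 0.997 -0.021  0.079] -1.2 fing [ 0.079 -0.001 -0.997] q [-0.1    1.196  0.037  0.007  1.83  -0.077] F [-0.4 -0.1  0. ] w 0.6
```

Request:
carry_out:
  rows:
    - [400,0,300,0]
    - [400,0,300,0]
    - [400,0,300,0]
    - [400,0,300,0]
    - [400,0,300,0]
    - [400,0,300,0]
    - [400,0,300,0]
    - [400,0,300,0]

```text
time: 11.17
tool_pos: [858.9, -7.2, 244.0]
tcp_rot: [0.005, 1.457, -0.016]
contact_force: [-0.3, 0.6, 0.1]
grip_width: 0.3
```

```bash
python3 -c "
from h import *
st()"
```

```text
t 11.1667 tcp [858.9  -7.2 244. ] jaw [ 0.993 -0.021  0.113] -1.2 fing [ 0.113 -0.002 -0.994] q [-0.101  1.112  0.037  0.01   1.879 -0.076] F [-0.3  0.6  0.1] w 0.3
```

Each over-reach call adds about 2° of outward lean, and later calls keep it. I'll twist so the jaws lie across the lean, then repeat short over-reach calls.

Request:
carry_out:
  rows:
    - [-40,0,40,6]
    - [-70,0,60,13]
    - [-70,0,60,20]
    - [-70,0,60,27]
    - [-70,0,60,34]
    - [-70,0,60,41]
    - [-70,0,60,48]
    - [-70,0,60,55]
    - [-70,0,60,62]
    - [-70,0,60,69]
    - [-70,0,60,76]
    - [-70,0,60,83]
    - [-70,0,60,90]
    - [-70,0,60,97]
    - [-70,0,60,103]
    - [-70,0,60,103]
    - [-70,0,60,103]
    - [-70,0,60,103]

```text
time: 12.67
tool_pos: [787.9, -7.1, 304.0]
tcp_rot: [-0.019, 1.458, 1.754]
contact_force: [0.2, 0.3, 0.5]
grip_width: 0.3
```

Request:
carry_out:
  rows:
    - [200,0,100,0]
    - [200,0,100,0]
    - [200,0,100,0]
    - [200,0,100,0]
    - [200,0,100,0]
    - [200,0,100,0]

```text
time: 13.17
tool_pos: [796.9, -0.4, 306.7]
tcp_rot: [-0.299, 1.459, 1.473]
contact_force: [0.9, -0.4, 0.3]
grip_width: 0.4
```

Request:
carry_out:
  rows:
    - [200,0,100,0]
    - [200,0,100,0]

```text
time: 13.33
tool_pos: [806.0, 2.1, 310.4]
tcp_rot: [-0.579, 1.451, 1.19]
contact_force: [0.7, 0.8, 0.4]
grip_width: 0.7
```

Request:
carry_out:
  rows:
    - [200,0,100,0]
    - [200,0,100,0]
    - [200,0,100,0]

```text
time: 13.58
tool_pos: [815.2, 5.6, 313.7]
tcp_rot: [-0.804, 1.434, 0.964]
contact_force: [-0.4, 0.3, -0.5]
grip_width: 0.4
```

Request:
carry_out:
  rows:
    - [200,0,100,0]

```text
time: 13.67
tool_pos: [822.6, 6.7, 315.6]
tcp_rot: [-0.936, 1.418, 0.83]
contact_force: [0.1, -0.4, 0.5]
grip_width: 0.2
```

```bash
python3 -c "
from h import *
st()"
```

```text
t 13.6667 tcp [822.6   6.7 315.6] jaw [-0.199  0.976  0.09 ] 101.5 fing [ 0.103  0.112 -0.988] q [-0.133  1.025  0.038  0.137  1.988 -1.838] F [ 0.1 -0.4  0.5] w 0.2
```

Request:
carry_out:
  rows:
    - [200,0,100,0]

```text
time: 13.75
tool_pos: [830.5, 7.9, 319.0]
tcp_rot: [-1.056, 1.397, 0.709]
contact_force: [0.3, 0.3, -0.3]
grip_width: 0.5
```

Request:
carry_out:
  rows:
    - [200,0,100,0]

```text
time: 13.83
tool_pos: [838.6, 8.9, 322.4]
tcp_rot: [-1.149, 1.374, 0.614]
contact_force: [-0.3, 0.8, -0.5]
grip_width: 0.5
```

Request:
carry_out:
  rows:
    - [200,0,100,0]

```text
time: 13.92
tool_pos: [846.9, 9.9, 325.7]
tcp_rot: [-1.222, 1.349, 0.539]
contact_force: [-0.2, -0.7, -0.2]
grip_width: 0.4
```

Request:
carry_out:
  rows:
    - [200,0,100,0]

```text
time: 14.0
tool_pos: [855.4, 10.8, 329.2]
tcp_rot: [-1.281, 1.323, 0.479]
contact_force: [-0.5, 0.3, -0.6]
grip_width: 0.5
```

Request:
carry_out:
  rows:
    - [200,0,100,0]

```text
time: 14.08
tool_pos: [864.0, 11.8, 332.6]
tcp_rot: [-1.328, 1.296, 0.43]
contact_force: [0.2, 0.3, -0.1]
grip_width: 0.5
```

Request:
carry_out:
  rows:
    - [200,0,100,0]

```text
time: 14.17
tool_pos: [872.6, 12.7, 335.9]
tcp_rot: [-1.367, 1.269, 0.39]
contact_force: [-1.0, -0.8, 0.8]
grip_width: 0.3
```

```bash
python3 -c "
from h import *
st()"
```

```text
t 14.1667 tcp [872.6  12.7 335.9] jaw [-0.193  0.979  0.06 ] 101.1 fing [ 0.275  0.113 -0.955] q [-0.127  1.013  0.037  0.152  1.825 -1.825] F [-1.  -0.8  0.8] w 0.3
```

Request:
carry_out:
  rows:
    - [200,0,100,0]

```text
time: 14.25
tool_pos: [881.4, 13.5, 339.4]
tcp_rot: [-1.399, 1.241, 0.356]
contact_force: [-0.1, 0.1, -0.4]
grip_width: 0.5
```

Request:
carry_out:
  rows:
    - [200,0,100,0]

```text
time: 14.33
tool_pos: [890.2, 14.3, 342.9]
tcp_rot: [-1.426, 1.212, 0.327]
contact_force: [0.2, 0.1, 0.2]
grip_width: 0.4
```

Request:
carry_out:
  rows:
    - [200,0,100,0]

```text
time: 14.42
tool_pos: [899.1, 15.1, 346.3]
tcp_rot: [-1.449, 1.184, 0.303]
contact_force: [-0.1, -0.1, -0.2]
grip_width: 0.6
```

Request:
carry_out:
  rows:
    - [200,0,100,0]

```text
time: 14.5
tool_pos: [908.0, 15.8, 349.9]
tcp_rot: [-1.468, 1.155, 0.281]
contact_force: [-0.6, -0.1, -0.8]
grip_width: 0.4
```

Request:
carry_out:
  rows:
    - [200,0,100,0]

```text
time: 14.58
tool_pos: [916.9, 16.5, 353.4]
tcp_rot: [-1.485, 1.126, 0.263]
contact_force: [-0.6, -0.2, -0.7]
grip_width: 0.1
```

Request:
carry_out:
  rows:
    - [200,0,100,0]

```text
time: 14.67
tool_pos: [925.8, 17.2, 357.1]
tcp_rot: [-1.5, 1.097, 0.246]
contact_force: [0.5, -0.2, -0.3]
grip_width: 0.5
```

Request:
carry_out:
  rows:
    - [200,0,100,0]

```text
time: 14.75
tool_pos: [934.7, 17.9, 360.7]
tcp_rot: [-1.512, 1.068, 0.232]
contact_force: [-0.7, 0.7, -0.5]
grip_width: 0.5
```

Request:
carry_out:
  rows:
    - [200,0,100,0]

```text
time: 14.83
tool_pos: [943.6, 18.5, 364.4]
tcp_rot: [-1.524, 1.038, 0.219]
contact_force: [-0.2, 0.1, -0.5]
grip_width: 0.3
```

Request:
carry_out:
  rows:
    - [200,0,100,0]
    - [200,0,100,0]

```text
time: 15.0
tool_pos: [954.4, 19.6, 368.4]
tcp_rot: [-1.536, 1.003, 0.205]
contact_force: [0.3, 0.7, -0.2]
grip_width: 0.4
```

```bash
python3 -c "
from h import *
st()"
```

```text
t 15.0 tcp [954.4  19.6 368.4] jaw [-0.174  0.985  0.019] 100.0 fing [ 0.527  0.109 -0.843] q [-0.117  1.017  0.037  0.171  1.544 -1.814] F [ 0.3  0.7 -0.2] w 0.4
```

Request:
carry_out:
  rows:
    - [-40,0,0,-7]
    - [-80,0,0,-14]
    - [-120,0,0,-21]
    - [-160,0,0,-28]
    - [-200,0,0,-35]
    - [-220,0,0,-42]
    - [-230,0,0,-49]
    - [-240,0,0,-56]
    - [-250,0,0,-63]
    - [-260,0,0,-70]
    - [-270,0,0,-77]
    - [-280,-10,0,-84]
    - [-285,-30,0,-91]
    - [-285,-60,-10,-98]
    - [-285,-80,-20,-103]
    - [-285,-100,-30,-103]
    - [-285,-110,-40,-103]
    - [-285,-110,-40,-103]
    - [-285,-110,-40,-103]

```text
time: 16.58
tool_pos: [669.2, -90.6, 328.0]
tcp_rot: [-1.538, 1.003, -1.595]
contact_force: [-1.1, 0.2, -0.3]
grip_width: 0.3
```

```bash
python3 -c "
from h import *
st()"
```

```text
t 16.5833 tcp [669.2 -90.6 328. ] jaw [ 0.998 -0.052  0.018] -3.0 fing [-0.013 -0.537 -0.843] q [ 0.006  0.618  0.933 -0.568  1.603  0.048] F [-1.1  0.2 -0.3] w 0.3
```

Lean of 32.5° achieved, pointing into the chest, with the jaws across it. Next I hover at the lever.

Request:
carry_out:
  rows:
    - [-4,0,-35,2]
    - [-9,0,-75,2]
    - [-9,-5,-110,2]
    - [-9,-15,-140,2]
    - [-9,-30,-165,2]
    - [-9,-45,-180,2]
    - [-9,-58,-192,2]
    - [-9,-66,-200,2]
    - [-9,-69,-204,2]
    - [-9,-69,-204,2]
    - [-9,-69,-204,2]
    - [-9,-69,-204,2]

```text
time: 17.58
tool_pos: [661.0, -158.7, 125.4]
tcp_rot: [-1.534, 1.003, -1.556]
contact_force: [0.9, -0.2, -0.4]
grip_width: 0.2
```

```bash
python3 - <<'E'
from h import *
o=st()
im=capture("scene");x,y=170,120;cr=im[150:235,215:330];cv2.imwrite("pics/s4.png",cv2.resize(cr,None,fx=6.5,fy=6.5,interpolation=cv2.INTER_CUBIC)[:,:,::-1])
for n,p in(("tcp",o["tool_pos"]),("pad",(667.5,-165.5,92))): print(n,((pix("scene",p)-[215,150])*6.5).round())
E
```

```text
t 17.5833 tcp [ 661.  -158.7  125.4] jaw [ 1.    -0.016  0.02 ] -0.9 fing [ 0.008 -0.538 -0.843] q [-0.098  0.721  1.308 -0.632  1.129  0.207] F [ 0.9 -0.2 -0.4] w 0.2
tcp [237. 296.]
pad [225. 350.]
```

View pics/s4.png

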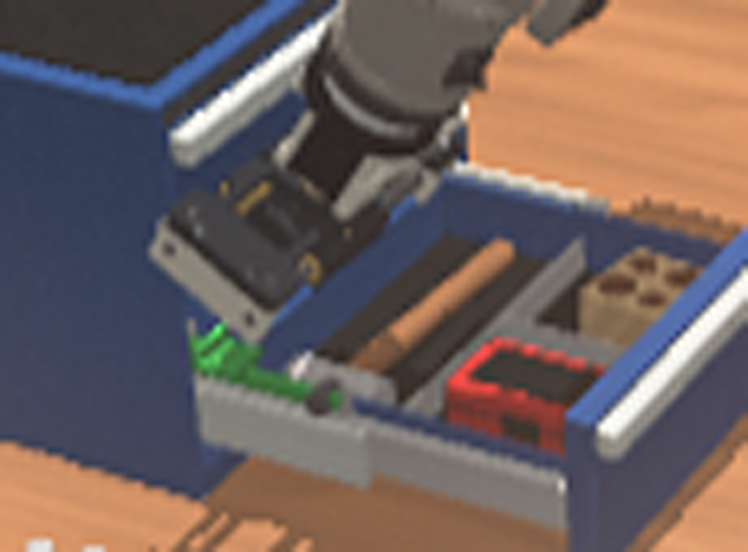

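The case lies flat in the bay at crop (500,390), the other tools are undisturbed, and the gripper hovers over the green pad at crop (225,345). Next I approach and press slowly.

Request:
carry_out:
  rows:
    - [-1,-5,-8,0]
    - [-1,-9,-15,0]
    - [-1,-9,-20,0]
    - [-1,-9,-23,0]
    - [-1,-9,-24,0]
    - [-1,-9,-24,0]

```text
time: 18.13
tool_pos: [659.7, -167.7, 100.6]
tcp_rot: [-1.536, 1.003, -1.557]
contact_force: [0.5, 1.1, 1.0]
grip_width: 0.5
```

Request:
carry_out:
  rows:
    - [0,0,-1,0]
    - [0,0,-2,0]
    - [0,0,-3,0]
    - [0,0,-4,0]
    - [0,0,-5,0]
    - [0,0,-6,0]
    - [0,0,-6,0]

```text
time: 18.72
tool_pos: [660.0, -168.0, 95.7]
tcp_rot: [-1.534, 1.002, -1.555]
contact_force: [-1.2, 1.2, 6.4]
grip_width: 0.1
```

Request:
carry_out:
  rows:
    - [0,0,-1,0]
    - [0,0,-2,0]
    - [0,0,-3,0]
    - [0,0,-4,0]
    - [0,0,-5,0]
    - [0,0,-6,0]
    - [0,0,-7,0]
    - [0,0,-7,0]
    - [0,0,-7,0]

```text
time: 19.47
tool_pos: [660.2, -168.7, 90.7]
tcp_rot: [-1.532, 1.0, -1.554]
contact_force: [-2.5, -0.6, 9.0]
grip_width: 0.9
```

Request:
carry_out:
  rows:
    - [0,0,-1,0]
    - [0,0,-2,0]
    - [0,0,-2.5,0]
    - [0,0,-2.5,0]

```text
time: 19.8
tool_pos: [660.2, -169.2, 90.0]
tcp_rot: [-1.53, 0.998, -1.553]
contact_force: [-3.7, 1.1, 8.7]
grip_width: 0.6
```

Request:
carry_out:
  rows:
    - [0,0,-1,0]
    - [0,0,-2,0]
    - [0,0,-3,0]
    - [0,0,-4,0]
    - [0,0,-4.5,0]
    - [0,0,-4.5,0]

```text
time: 20.3
tool_pos: [660.3, -169.6, 87.4]
tcp_rot: [-1.528, 0.996, -1.552]
contact_force: [-4.1, 2.3, 10.1]
grip_width: 0.1
```

```bash
python3 - <<'E'
from h import *
o=st();print(o["moment"])
im=capture("scene");cr=im[175:225,225:290];cv2.imwrite("pics/s5.png",cv2.resize(cr,None,fx=10,fy=10,interpolation=cv2.INTER_CUBIC)[:,:,::-1])
E
```

```text
t 20.3 tcp [ 660.3 -169.6   87.4] jaw [ 1.    -0.017  0.023] -1.0 fing [ 0.01  -0.543 -0.839] q [-0.112  0.764  1.343 -0.666  1.059  0.255] F [-4.1  2.3 10.1] w 0.1
[-0.38673702  0.64849643 -0.37481421]
```

View pics/s5.png

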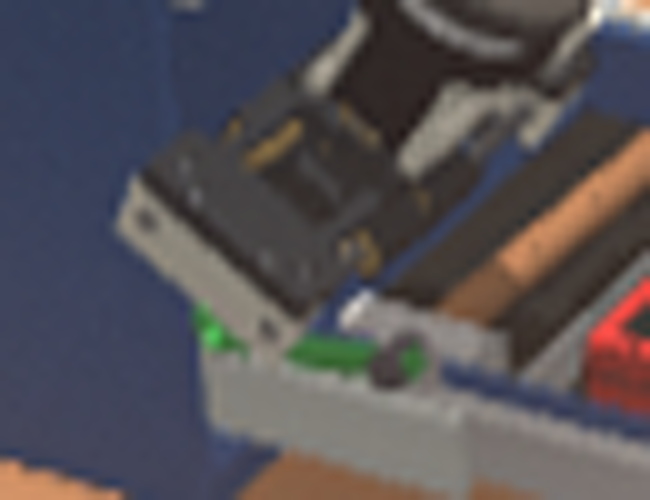

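The lever is partly down, with the green arm sloping at crop (330,350). I press on towards the stop.

Request:
carry_out:
  rows:
    - [0,0,-1.5,0]
    - [0,0,-3,0]
    - [0,0,-4,0]
    - [0,0,-5,0]
    - [0,0,-5,0]

```text
time: 20.77
tool_pos: [660.5, -170.4, 85.8]
tcp_rot: [-1.525, 0.993, -1.551]
contact_force: [-6.3, 1.6, 15.2]
grip_width: 0.6
```

Request:
carry_out:
  rows:
    - [0,0,-1.5,0]
    - [0,0,-3,0]
    - [0,0,-4,0]
    - [0,0,-4,0]

```text
time: 21.1
tool_pos: [660.5, -171.4, 85.7]
tcp_rot: [-1.523, 0.989, -1.549]
contact_force: [-7.9, 2.6, 18.2]
grip_width: 0.5
```

Request:
carry_out:
  rows:
    - [0,-1,-3.5,0]
    - [0,-2,-3.5,0]
    - [0,-3,-3.5,0]
    - [0,-4,-3.5,0]
    - [0,-5,-3.5,0]
    - [0,-6,-3.5,0]
    - [0,-7,-3.5,0]
    - [0,-8,-3.5,0]

```text
time: 21.77
tool_pos: [660.4, -180.4, 85.8]
tcp_rot: [-1.521, 0.985, -1.549]
contact_force: [-8.1, 2.7, 16.7]
grip_width: 0.5
```

```bash
cat >> h.py <<'E'
def pull(im):
    # sub-pixel column of the pull's front edge along several rows of the top view -> chest x of the drawer front edge
    r=[]
    for v in (170,185,200,215,230):
        row=cv2.cvtColor(im,cv2.COLOR_RGB2HSV)[v,295:420].astype(int); 
        m=(row[:,1]<70)&(row[:,2]>120); i=295+np.argmax(m); p=ray("top",(i-.5,v),121); r.append(p[1])
    return np.round(r,1)
E
python3 - <<'E'
from h import *
st();print(pull(capture("top")))
import cv2
print(pull(cv2.imread("pics/top0.png")[:,:,::-1].copy()))
E
```

```text
t 21.7667 tcp [ 660.4 -180.4   85.8] jaw [ 0.999 -0.02   0.028] -1.1 fing [ 0.012 -0.553 -0.833] q [-0.124  0.767  1.348 -0.684  1.047  0.263] F [-8.1  2.7 16.7] w 0.5
[125.4  88.7  84.6  57.  -17.1]
[125.4  85.7  87.5  89.3  88.1]
```

```bash
python3 - <<'E'
from h import *
a=cv2.imread("pics/top0.png");b=capture("top")[:,:,::-1].copy();cv2.imwrite("pics/top5.png",b)
# shift of drawer front strip (pull + blue front) between start and now
for (y0,y1) in((158,190),(225,242)):
    t=a[y0:y1,302:325];s=b[y0:y1,296:345];r=cv2.matchTemplate(s,t,cv2.TM_CCOEFF_NORMED)[0];i=r.argmax()
    sub=i+(0 if i in(0,len(r)-1) else .5*(r[i-1]-r[i+1])/(r[i-1]-2*r[i]+r[i+1]))
    print("shift px",sub-6,"mm",(sub-6)*1359/463.8,r.max())
E
```

```text
shift px 3.8434239476919174 mm 11.261779096406459 0.6294648
shift px -5.3630799651145935 mm -15.714587478634611 0.23285468
```

```bash
python3 - <<'E'
import cv2,numpy as np
a=cv2.imread("pics/top0.png")[145:260,295:420];b=cv2.imread("pics/top5.png")[145:260,295:420]
cv2.imwrite("pics/t5c.png",cv2.resize(np.hstack([a,b]),None,fx=3.2,fy=3.2,interpolation=cv2.INTER_CUBIC))
E
```

```text
(no output)
```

View pics/t5c.png

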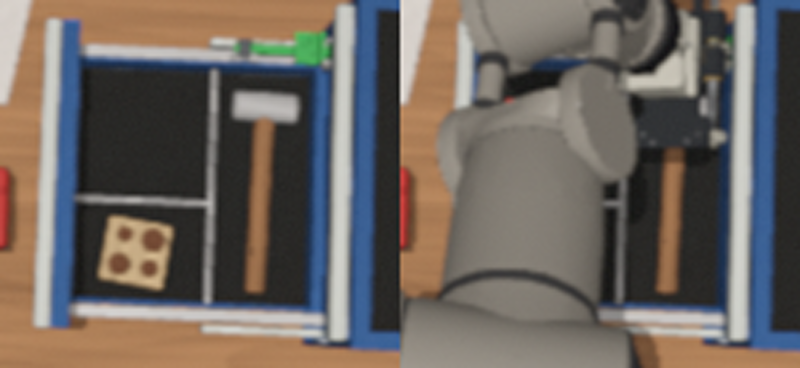

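```bash
python3 - <<'E'
import cv2
a=cv2.imread("pics/top0.png");b=cv2.imread("pics/top5.png")
for n,(y0,y1,x0,x1) in{"handle":(205,235,370,382),"div":(212,238,357,364)}.items():
    r=cv2.matchTemplate(b[y0:y1,x0-3:x1+9],a[y0:y1,x0:x1],cv2.TM_CCOEFF_NORMED)[0];i=r.argmax()
    sub=i+.5*(r[i-1]-r[i+1])/(r[i-1]-2*r[i]+r[i+1]);print(n,(sub-3)*1430/463.8,r.max())
E
```

```text
handle 11.626082679651173 0.98728365
div 11.576519369333662 0.9520419
```

Request:
carry_out:
  rows:
    - [0,-1,-3.5,0]
    - [0,-2,-3.5,0]
    - [0,-3,-3.5,0]
    - [0,-3,-3.5,0]

```text
time: 22.2
tool_pos: [660.2, -184.8, 85.8]
tcp_rot: [-1.519, 0.981, -1.548]
contact_force: [-6.3, 0.8, 16.4]
grip_width: 0.4
```

```bash
python3 - <<'E'
from h import *
st()
a=cv2.imread("pics/top0.png");b=capture("top")[:,:,::-1]
for n,(y0,y1,x0,x1) in{"handle":(205,235,370,382),"div":(212,238,357,364)}.items():
    r=cv2.matchTemplate(b[y0:y1,x0-3:x1+9].copy(),a[y0:y1,x0:x1],cv2.TM_CCOEFF_NORMED)[0];i=r.argmax()
    sub=i+.5*(r[i-1]-r[i+1])/(r[i-1]-2*r[i]+r[i+1]);print(n,(sub-3)*1430/463.8,r.max())
E
```

```text
t 22.2 tcp [ 660.2 -184.8   85.8] jaw [ 0.999 -0.021  0.029] -1.2 fing [ 0.012 -0.556 -0.831] q [-0.129  0.768  1.349 -0.69   1.044  0.264] F [-6.3  0.8 16.4] w 0.4
handle 15.710618360262844 0.99619174
div 15.697007901314365 0.9681758
```

The drawer is about 15 mm in with the lever held, well past the 8 mm. Next I retreat along the finger axis.

Request:
carry_out:
  rows:
    - [0,2,3,0]
    - [0,5,7,0]
    - [0,10,14,0]
    - [0,18,25,0]
    - [0,30,42,0]
    - [0,45,64,0]
    - [0,65,92,0]
    - [0,85,120,0]
    - [0,105,150,0]
    - [0,115,165,0]
    - [0,115,165,0]

```text
time: 23.17
tool_pos: [662.0, -66.4, 256.2]
tcp_rot: [-1.503, 0.982, -1.532]
contact_force: [-0.2, -0.7, 0.1]
grip_width: 0.4
```

```bash
python3 - <<'E'
from h import *
st()
a=cv2.imread("pics/top0.png");b=capture("top")[:,:,::-1].copy();cv2.imwrite("pics/top6.png",b)
for n,(y0,y1,x0,x1) in{"handle":(205,235,370,382),"div":(212,238,357,364)}.items():
    r=cv2.matchTemplate(b[y0:y1,x0-3:x1+9].copy(),a[y0:y1,x0:x1],cv2.TM_CCOEFF_NORMED)[0];i=r.argmax()
    sub=i+.5*(r[i-1]-r[i+1])/(r[i-1]-2*r[i]+r[i+1]);print(n,(sub-3)*1430/463.8,r.max())
E
```

```text
t 23.1667 tcp [662.  -66.4 256.2] jaw [ 0.999 -0.017  0.038] -1.0 fing [ 0.022 -0.555 -0.831] q [ 0.051  0.622  1.129 -0.596  1.428  0.179] F [-0.2 -0.7  0.1] w 0.4
handle 15.656398386309352 0.9967478
div 15.77874947132068 0.9764722
```

Request:
carry_out:
  rows:
    - [-15,25,0,0]
    - [-35,55,0,0]
    - [-58,88,0,0]
    - [-80,120,0,0]
    - [-100,150,0,0]
    - [-114,170,-5,0]
    - [-121,180,-20,0]
    - [-121,180,-45,0]
    - [-121,180,-75,0]
    - [-121,180,-105,0]
    - [-121,180,-130,0]
    - [-121,180,-142,0]
    - [-121,180,-147,0]
    - [-121,180,-147,0]
    - [-121,180,-147,0]

```text
time: 24.47
tool_pos: [540.7, 112.2, 107.1]
tcp_rot: [-1.509, 0.982, -1.538]
contact_force: [0.6, 0.3, -0.0]
grip_width: 0.3
```

```bash
python3 - <<'E'
from h import *
st()
E
```

```text
t 24.4667 tcp [540.7 112.2 107.1] jaw [ 0.999 -0.018  0.035] -1.1 fing [ 0.018 -0.555 -0.831] q [ 0.369  0.666  1.492 -0.584  1.257  0.661] F [ 0.6  0.3 -0. ] w 0.3
```

Request:
carry_out:
  rows:
    - [0,-8,1,0]
    - [0,-18,1,0]
    - [0,-26,1,0]
    - [0,-30,1,0]
    - [0,-32,1,0]
    - [0,-34,1,0]
    - [0,-36,1,0]
    - [0,-38,1,0]
    - [0,-40,1,0]
    - [0,-42,1,0]
    - [0,-44,1,0]
    - [0,-46,1,0]

```text
time: 25.47
tool_pos: [540.7, 67.5, 108.1]
tcp_rot: [-1.507, 0.984, -1.535]
contact_force: [-1.4, 6.3, 2.3]
grip_width: 0.5
```

Request:
carry_out:
  rows:
    - [0,-3,0,0]
    - [0,-6,0,0]
    - [0,-10,0,0]
    - [0,-14,0,0]
    - [0,-18.5,0,0]
    - [0,-23,0,0]
    - [0,-27.5,0,0]
    - [0,-32,0,0]
    - [-0.5,-36.5,0,0]
    - [-0.5,-41,0,0]
    - [-1,-45.5,0,0]
    - [-1,-50,0,0]
    - [-1,-54.5,0,0]
    - [-1,-59,0,0]
    - [-1,-63.5,0,0]
    - [-1,-68,0,0]
    - [-1,-72.5,0,0]
    - [-1,-77,0,0]
    - [-1.5,-81.5,0,0]
    - [-1.5,-86,0,0]

```text
time: 27.13
tool_pos: [539.3, -17.3, 108.1]
tcp_rot: [-1.506, 0.985, -1.533]
contact_force: [-1.7, 6.8, 3.4]
grip_width: 0.2
```

Request:
carry_out:
  rows:
    - [0,-5,0,0]
    - [0,-9.5,0,0]
    - [0,-14,0,0]
    - [0,-18.5,0,0]
    - [0,-23,0,0]
    - [-0.5,-27.5,0,0]
    - [-0.5,-32,0,0]
    - [-0.5,-36.5,0,0]
    - [-0.5,-41,0,0]
    - [-1,-45.5,0,0]
    - [-1,-50,0,0]
    - [-1,-54.5,0,0]
    - [-1,-59,0,0]
    - [-1,-63.5,0,0]
    - [-1,-68,0,0]
    - [-1,-72.5,0,0]
    - [-1,-77,0,0]
    - [-1.5,-81.5,0,0]
    - [-1.5,-85.5,0,0]
    - [-1.5,-89,0,0]

```text
time: 28.8
tool_pos: [537.8, -105.3, 108.1]
tcp_rot: [-1.505, 0.986, -1.532]
contact_force: [-1.0, 7.3, 2.7]
grip_width: 0.7
```

Request:
carry_out:
  rows:
    - [0,-4,0,0]
    - [0,-8,0,0]
    - [0,-12,0,0]
    - [0,-16,0,0]
    - [0,-20,0,0]
    - [0,-23,0,0]
    - [-0.5,-26,0,0]
    - [-0.5,-29,0,0]
    - [-0.5,-31,0,0]
    - [-0.5,-33,0,0]

```text
time: 29.63
tool_pos: [537.3, -137.3, 108.1]
tcp_rot: [-1.504, 0.988, -1.531]
contact_force: [-1.5, 6.7, 2.6]
grip_width: 0.2
```

```bash
python3 - <<'E'
from h import *
st()
im=capture("scene");cr=im[110:240,165:365];cv2.imwrite("pics/s7.png",cv2.resize(cr,None,fx=3.8,fy=3.8,interpolation=cv2.INTER_CUBIC)[:,:,::-1])
E
```

```text
t 29.6333 tcp [ 537.3 -137.3  108.1] jaw [ 0.999 -0.016  0.037] -0.9 fing [ 0.022 -0.55  -0.835] q [-0.073  0.553  1.718 -0.741  0.946  0.423] F [-1.5  6.7  2.6] w 0.2
```

View pics/s7.png

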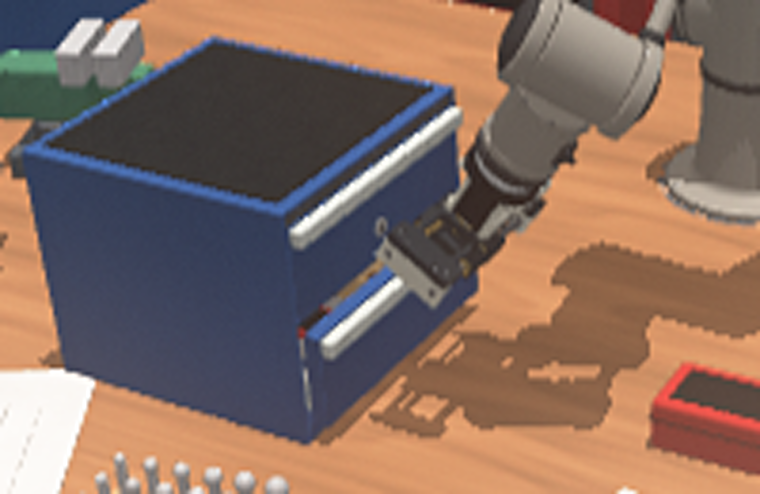

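The drawer is about 20 mm from home, with the gap visible at crop (340,300). I finish slowly.

Request:
carry_out:
  rows:
    - [0,-3,0,0]
    - [0,-5,0,0]
    - [0,-7,0,0]
    - [0,-9,0,0]
    - [0,-11,0,0]
    - [0,-13,0,0]
    - [0,-14,0,0]
    - [0,-15,0,0]

```text
time: 30.35
tool_pos: [537.0, -151.7, 108.1]
tcp_rot: [-1.505, 0.988, -1.531]
contact_force: [-2.3, 7.5, 3.6]
grip_width: 0.3
```

Request:
carry_out:
  rows:
    - [0,-2,0,0]
    - [0,-3,0,0]
    - [0,-4,0,0]
    - [0,-5,0,0]

```text
time: 30.68
tool_pos: [537.0, -155.6, 108.1]
tcp_rot: [-1.504, 0.989, -1.531]
contact_force: [-2.0, 7.1, 3.4]
grip_width: 0.4
```

Request:
carry_out:
  rows:
    - [0,-2,0,0]
    - [0,-3,0,0]
    - [0,-4,0,0]

```text
time: 30.93
tool_pos: [536.9, -158.5, 108.1]
tcp_rot: [-1.504, 0.99, -1.53]
contact_force: [-2.5, 7.4, 4.1]
grip_width: 0.6
```

Request:
carry_out:
  rows:
    - [0,-2,0,0]
    - [0,-3,0,0]

```text
time: 31.1
tool_pos: [536.9, -160.0, 108.1]
tcp_rot: [-1.503, 0.992, -1.528]
contact_force: [-1.8, 10.6, 5.2]
grip_width: 0.5
```

Request:
carry_out:
  rows:
    - [0,-2,0,0]
    - [0,-3,0,0]

```text
time: 31.27
tool_pos: [536.9, -160.7, 108.0]
tcp_rot: [-1.501, 0.995, -1.526]
contact_force: [-4.1, 20.0, 8.6]
grip_width: 0.4
```

```bash
python3 - <<'E'
from h import *
st()
im=capture("scene");cr=im[150:235,230:300];cv2.imwrite("pics/s8.png",cv2.resize(cr,None,fx=7,fy=7,interpolation=cv2.INTER_CUBIC)[:,:,::-1])
E
```

```text
t 31.2667 tcp [ 536.9 -160.7  108. ] jaw [ 0.999 -0.014  0.038] -0.8 fing [ 0.024 -0.544 -0.839] q [-0.122  0.548  1.724 -0.744  0.915  0.384] F [-4.1 20.   8.6] w 0.4
```

View pics/s8.png

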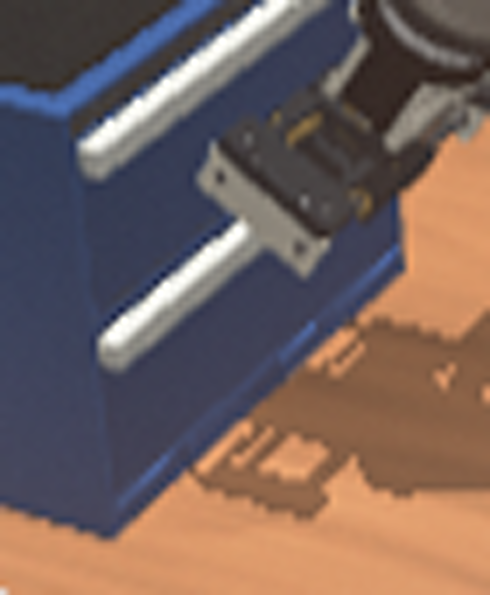

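The force rose from 7 to 20 N at the end, so it has reached the stop. The picture shows the drawer front flush, with the pulls aligned at crop (95,165) and (112,355). Next I back off slowly.

Request:
carry_out:
  rows:
    - [0,1,0,0]
    - [0,2,0,0]
    - [0,4,0,0]
    - [0,8,1,0]
    - [0,20,5,0]
    - [0,40,20,0]
    - [0,65,40,0]
    - [0,95,60,0]
    - [0,125,80,0]
    - [0,150,90,0]
    - [0,160,90,0]
    - [0,160,90,0]
    - [0,160,90,0]

```text
time: 32.4
tool_pos: [536.5, -0.4, 197.4]
tcp_rot: [-1.503, 0.995, -1.527]
contact_force: [1.1, -0.3, 0.1]
grip_width: 0.6
```

```bash
python3 - <<'E'
from h import *
st()
im=capture("scene");cr=im[140:240,200:330]
for n,X,zs in(("lower home",-14,(121,103)),("lower 5 out",-19,(121,103)),("upper",-14,(233,215))):
    for z in zs:
        w=np.array([536.8,-180])+X*np.array([-.0175,-.9998])+143*np.array([.9998,-.0175]);print(n,z,((pix("scene",(*w,z))-[200,140])*6).round())
cv2.imwrite("pics/s9.png",cv2.resize(cr,None,fx=6,fy=6,interpolation=cv2.INTER_CUBIC)[:,:,::-1])
E
```

```text
t 32.4 tcp [ 5.365e+02 -4.000e-01  1.974e+02] jaw [ 0.999 -0.013  0.037] -0.7 fing [ 0.024 -0.544 -0.839] q [ 0.178  0.474  1.554 -0.603  1.261  0.433] F [ 1.1 -0.3  0.1] w 0.6
lower home 121 [277. 351.]
lower home 103 [280. 377.]
lower 5 out 121 [285. 353.]
lower 5 out 103 [287. 379.]
upper 233 [258. 184.]
upper 215 [262. 212.]
```

View pics/s9.png

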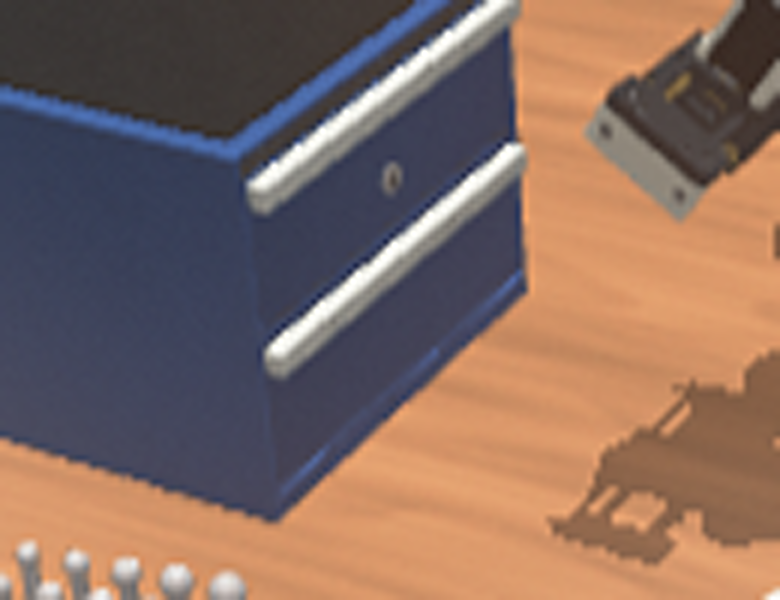

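The pulls' ends at crop (263,195) and (280,360) match the projected home positions, and the drawer front is flush. The gripper is clear, so I hand in.

```bash
python3 -c "
from plant import *
print(close_job())"
```

```text
the job is handed in; nothing more can be done
None
```

I put the small red case flat in the empty front bay, pressed the green lever to its stop, started the drawer in while holding it, then pushed the drawer home. I handed the job in at about 32 s of the 61 s allowed.

- **Case:** It measured 100 × 56 mm and was set down with a contact force of a few newtons. A later picture showed it flat in the bay, with the hammer and block where they belong.
- **Leaning at the lever:** The move rows cannot command a tilt. I got the 32.5° lean by repeatedly reaching past the arm's range over clear space and keeping the tilt it picked up.
- **Lever and lock:** Pressing took up to about 18 N vertically at the stop. With the lever held down, the drawer went about 15 mm in. It stayed there when I let go, so it had not locked again.
- **Closing:** I pushed the drawer in at about 55 mm/s and slower near the end. The push force was about 7 N, rising to 20 N at the stop.

The last picture, with the gripper clear, shows the drawer flush, to about 2 mm. Once the drawer was shut I could no longer see its contents. I did not take a final picture of the rest of the bench. An early edge-based estimate of drawer travel was spoiled by the arm blocking the view, so I replaced it with image matching on the hammer handle and divider.

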